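# Hold a square bottle home in the datum corner

## Task

Pick up the square brown bottle, stand it on the floor of the metal corner nest and press it gently, without ramming, fully home into the corner, flush against both rails at once with both spring pins pushed right in. Finish while still gripping it upright and pressing it there, as the pins push it out if you let go. Leave everything else where it stands.

Things in the scene. Friction and masses are not known exactly. Their poses are not given: they have to be found in the camera images.
- square_bottle: square brown plastic bottle with a ribbed round screw cap, 60 to 105 g; body 43 x 43 mm, sides flat and upright to 60 mm above the base, cap 36 mm across, top at 84 mm. Stands upright; origin at the centre of its underside, z up, x and y square to its flats. Grip it across two facing flats at least 48 mm (TCP) above its base, so that the fingertips clear the nest's rails.
- nest: fixed corner nest: aluminium floor plate 120 x 120 x 10 mm; two steel rails on it form an inside corner, open on the other two sides and above. Origin at the centre of the plate's underside, on the bench, z up; the floor for the bottle is at nest z = 10 mm. Floor, rails and pins are polished (friction about 0.2). Its +x points to rail_a, its +y to rail_b.
- rail_a: fixed steel rail of the nest, 12 mm thick, 69 mm long, 25 mm high above the nest floor. Same origin and axes as nest. Its working face looks to nest -x, lies in the plane nest x = +30 mm and runs from nest y = -45 to +24 mm. A black switch housing 19 mm high stands behind it.
- rail_b: the other steel rail, same size, at right angles to rail_a. Same origin and axes as nest. Its working face looks to nest -y, lies in the plane nest y = +30 mm and runs from nest x = -45 to +24 mm.
- corner (a point): the point on the nest floor where the planes of the two rail faces meet, at nest (30, 30, 10) mm; axes as nest. With the bottle home its centre is 21.5 mm from each face, at nest x = y = +8.5 mm.
- pin_a (a joint): spring pin of rail_a, 8 mm across, 13 mm above the nest floor, at nest y = +8.5 mm. Value in m: 0 = fully out, standing 5 mm proud of the rail's face; 0.005 = level with the face; it reads about 0.0044 when the bottle touches the rail. The spring takes 1.5 N at 0 and 4 N at 0.005; it slides along nest x.
- pin_b (a joint): spring pin of rail_b, the same, at nest x = +8.5 mm, sliding along nest y; 0 = 5 mm proud, 0.005 = level with the rail's face.
- vial: bystander: small round vial with a screw cap, 28 mm across, 60 mm high; origin at the centre of its underside
- jar: bystander: round clear sample jar with a screw lid, 40 mm across, 47 mm high; origin at the centre of its underside
- dropper_bottle: bystander: small round white bottle, 32 mm across, 70 mm high; origin at the centre of its underside
- film_marker: bystander: thick pen-shaped marker lying down, 24 x 116 x 21 mm; origin at the centre of its underside
Things that resemble listed ones, but are neither listed nor needed, are in the scene too. There is more than one size of the nest; the one meant has the size given above.

How it is judged:
By the outcome, as a careful person would: the job done as asked, in the order asked, and still so for the second after the job is handed in, while the arm keeps its last pose, push and grip.
It also fails if it takes over 51 s, if anything falls off the work surface, if the arm or the gripper's body presses on something with over 40 N, if the wrist force passes 120 N, or if a joint passes its speed limit or range.

## Robot

A 6-joint arm with a two-finger parallel gripper is mounted at the origin on the work surface; the furniture and walls round the work are solid. World frame = base frame: x ahead of the robot, y to its left, z up, the work surface at z = 0. Lengths are in m, angles in degrees, forces in N, time in s.
With the tool pointing down it reaches from about 0.375 to 0.75 m from the base axis. Payload 9 kg.
Tool frame: the origin (TCP) lies between the finger pads, 19 mm behind the fingertips; this is the grasp point; z points along the fingers, y is the line along which they close (so a half turn about z gives the same grasp; the last joint's range is limited). The gripper opens to 85 mm and grips with 20 to 120 N. Pads are 22 mm wide; open, the fingers measure 114 mm over their backs; the gripper's body (76 mm by 85 mm) begins 54 mm behind the grasp point. The pads swing forward as they close: fully open they stand 13 mm farther back than shut.
Start: joints at [-12.473, 5.964, 5.575, 89.605, 0, 77.527], TCP at [0.6, 0, 0.25] pointing down, gripper open.
Joint ranges: [-171.21, 171.21], [-48.23, 106.86], [-62.78, 66.21], [-105.2, 120.99], [-86.42, 89.51], [-180, 180]. Speed limits (degrees/s): [127.2, 127.2, 147.25, 180, 180, 180].

## Interface

Orientations are given as [roll, pitch, yaw] about the fixed x, y, z axes, in that order (R = Rz(yaw) Ry(pitch) Rx(roll)).
In Python, from plant import robot gives the robot as it stands. Calls block until the motion is done:
- robot.move_pose(position, orientation): joint-space move of the TCP to a pose.
- robot.line_to(position, vel=0.15, rotation=None, guard=None): straight line of the TCP; rotation=None keeps the orientation; vel is the mean speed in m/s. With guard (N) it stops when the force on the tool has changed by that much, and returns True; else False.
- robot.goto_joints(angles): joint-space move.
- robot.set_gripper(opening): finger opening in m; the grip force is fixed at half the most; returns when the fingers have stopped.
- robot.pause(seconds).
- robot.ik(position, orientation): joint angles nearest the present ones, or None.
- robot.observe(): the state.
- robot.grab_frame(name): name is "scene" or "side" or "wrist"; returns the picture (480x640x3 uint8, blue, green, red); there is no depth.
- robot.get_calibration(name): a dict with "vertical_fov" (degrees; the focal length in pixels is half the picture's height over the tangent of half this angle, whatever the lens; pixels are square), "cx", "cy" (the principal point, pixels), "rvec" (rotation vector, rad) and "tvec" (3), from world to camera coordinates, as OpenCV has them. Camera axes: x right, y down, z forward; pixel columns grow to the right and rows downward; lengths in m; the calibration is good to about 2 mm. A picture is of the moment at which its call begins: read the wrist's pose just before it. get_calibration takes no time and is no camera call; for the wrist camera it gives the pose at the moment of the call.
A pose or a line that the arm cannot do raises robot.IKError and nothing moves.
- robot.job_done(): hands the job in; it is judged then, once.
The state is a dict: "time": time; "q": joint angles; "qvel": joint speeds; "joint_torque": joint torques, N m; "tool_pos": TCP position; "tcp_rot": TCP orientation; "ft_force": force on the tool from outside, world axes, zero at the start; "torque": the same for the moment, N m; "gripper_width": finger opening in m; "gripper_force": force on a finger pad.
Only numpy, scipy, OpenCV 4.12 (cv2) and the standard library are available. Lean on these libraries where they do the work, as an engineer would, in place of code of your own. Each camera call takes 0.05 s, during which the arm holds its last target. There are 200 camera calls.

## Working session

There is one attempt and no reset: what is moved stays moved. The work goes in short steps, each a Python script; the robot and the scene stay as the last script left them, time stands still between calls to the robot, and variables do not carry over. Pictures are saved under pics/ and viewed, at most 10 in all, crops included, and the job is handed in when it is done.

```bash
mkdir -p pics; ls
cat > h.py <<'E'
import numpy as np, cv2
from plant import robot
def cal(n):
    c=robot.get_calibration(n); f=240/np.tan(np.radians(c["vertical_fov"])/2)
    K=np.array([[f,0,c["cx"]],[0,f,c["cy"]],[0,0,1]]); R=cv2.Rodrigues(np.array(c["rvec"],float))[0]
    return K,R,np.array(c["tvec"],float).reshape(3), c
def ray(C,uv):
    K,R,t,_=C; d=R.T@np.linalg.solve(K,[uv[0],uv[1],1.]); return -R.T@t,d
def onplane(C,uv,z):
    o,d=ray(C,uv); return o+d*(z-o[2])/d[2]
def proj(C,p):
    K,R,t,_=C; q=K@(R@np.asarray(p,float)+t); return q[:2]/q[2]
def tri(C1,u1,C2,u2):
    o1,d1=ray(C1,u1);o2,d2=ray(C2,u2)
    s=np.linalg.lstsq(np.c_[d1,-d2],o2-o1,rcond=None)[0]
    a=o1+d1*s[0];b=o2+d2*s[1]; return (a+b)/2,np.linalg.norm(a-b)
E
python3 - <<'E'
from h import *
for n in ("scene","side","wrist"):
    C=cal(n); im=robot.grab_frame(n); cv2.imwrite(f"pics/{n}0.png",im); print(n,C[3],-C[1].T@C[2])
print(robot.observe())
E
```

```text
pics
scene {'vertical_fov': 48.09044721967768, 'cx': 317.2356532613655, 'cy': 240.2591922896422, 'rvec': array([ 2.16820742, -0.83688585,  0.37881234]), 'tvec': array([-0.36171782,  0.24145262,  0.89583912])} [-0.07673887 -0.62139774  0.77436612]
side {'vertical_fov': 55.90361785805292, 'cx': 318.85224123995897, 'cy': 241.83052171668302, 'rvec': array([ 0.18018019, -2.82738781,  1.26405196]), 'tvec': array([0.49035909, 0.08110933, 0.86012136])} [0.42249239 0.64268748 0.62872292]
wrist {'vertical_fov': 63.96786989067673, 'cx': 312.7813006561941, 'cy': 238.74528595367397, 'rvec': array([-2.81614498e+00, -5.64067270e-04,  2.49275466e-03]), 'tvec': array([-0.59913846, -0.04145076,  0.37978427])} [0.59979577 0.08221845 0.37202998]
{'time': 0.15, 'q': array([-1.24741081e+01,  5.98923720e+00,  5.53783218e+00,  8.96057490e+01,
       -3.80497722e-04,  7.75263228e+01]), 'qvel': array([ 0.04746495, -0.0284622 ,  0.14888542,  0.06042582,  0.03547135,
       -0.00255681]), 'joint_torque': array([ 3.56894714e-03, -5.57353413e+01,  5.04006886e+01,  1.24952567e-02,
       -2.60494489e-04,  1.42527287e-05]), 'tool_pos': array([5.99761345e-01, 5.18401013e-05, 2.49421674e-01]), 'tcp_rot': array([-1.79944113e+02, -1.19732417e-02,  8.99995635e+01]), 'ft_force': array([ 0.63267546, -0.91801777, -0.2602459 ]), 'torque': array([-0.00305317, -0.01280238, -0.0115379 ]), 'gripper_force': 0.0, 'gripper_width': 0.08537631853324246}
```

View pics/scene0.png

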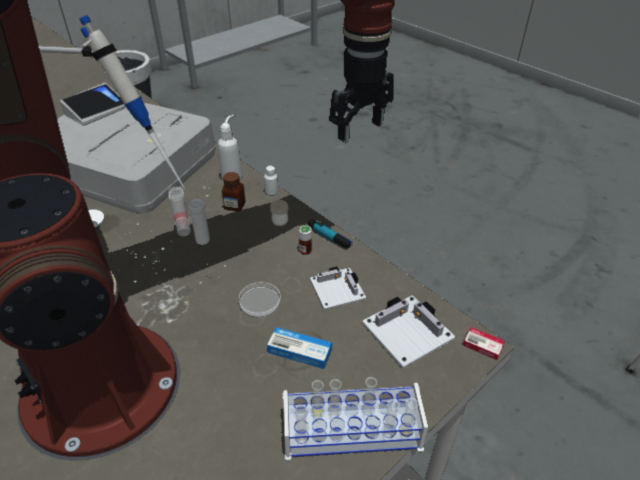

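View pics/side0.png

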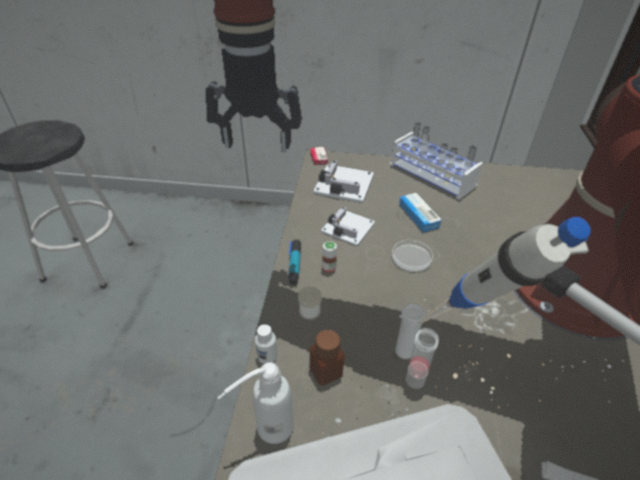

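View pics/wrist0.png

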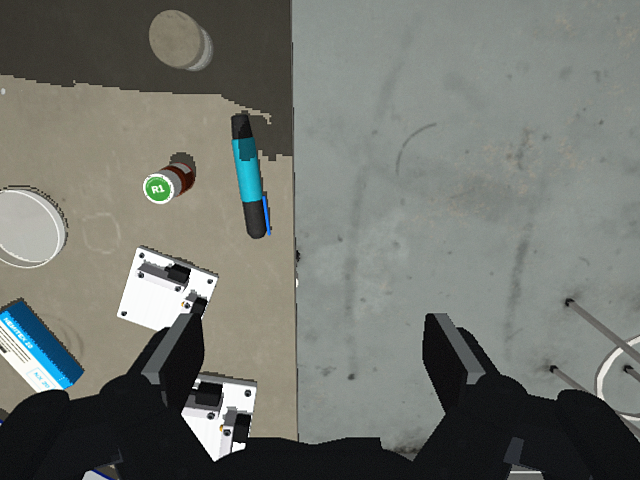

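The scene view shows the bottle at about (233,192) and two nests, at (338,288) and (408,330). The side view has the bottle at (327,357) and the nests at (347,227) and (344,182). The wrist view shows both nests partly hidden by the fingers.

Run:
```python
from h import *
S=cal("scene");D=cal("side")
for n,z,uv in (("bot foot",0,(234,208)),("cap",.084,(233,176)),("big c",.01,[(362,320),(404,364),(454,336),(412,296)]),("small c",.01,[(309,276),(325,307),(366,296),(350,268)]),("marker",0.01,(330,233)),("R1 vial",0.06,(305,230)),("jar",0.047,(280,204)),("dropper",.07,(270,170)),("wash",0,(229,178)),("tubes",0,[(202,243),(182,233)]),("balance",0.03,[(214,150),(150,210)])):
    for p in np.reshape(uv,(-1,2)): print(n,onplane(S,p,z).round(3))
for n,z,uv in (("bot cap",.084,(327,339)),("jar",.047,(310,293)),("dropper",.07,(265,331)),("wash",0,(274,435)),("tube",0.09,(425,338)),("balance",.0,[(235,478),(455,408)])):
    for p in np.reshape(uv,(-1,2)): print('side',n,onplane(D,p,z).round(3))
print(tri(S,(233,176),D,(327,339)))
```

```text
bot foot [0.446 0.242 0.   ]
cap [0.456 0.245 0.084]
big c [ 0.418 -0.2    0.01 ]
big c [ 0.401 -0.316  0.01 ]
big c [ 0.513 -0.337  0.01 ]
big c [ 0.532 -0.223  0.01 ]
small c [ 0.421 -0.05   0.01 ]
small c [ 0.389 -0.131  0.01 ]
small c [ 0.466 -0.164  0.01 ]
small c [ 0.498 -0.089  0.01 ]
marker [0.542 0.018 0.01 ]
R1 vial [0.47  0.017 0.06 ]
jar [0.498 0.133 0.047]
dropper [0.544 0.225 0.07 ]
wash [0.508 0.35  0.   ]
tubes [0.323 0.188 0.   ]
tubes [0.308 0.246 0.   ]
balance [0.529 0.441 0.03 ]
balance [0.282 0.328 0.03 ]
side bot cap [0.453 0.247 0.084]
side jar [0.494 0.13  0.047]
side dropper [0.548 0.235 0.07 ]
side wash [0.514 0.359 0.   ]
side tube [0.312 0.232 0.09 ]
side balance [0.553 0.422 0.   ]
side balance [0.256 0.285 0.   ]
(array([0.45436954, 0.24579271, 0.08308971]), np.float64(0.0034649164472266474))
```

Run:
```python
from h import *
S=cal("scene");D=cal("side")
for n,a,b in (("washtop",(228,125),(270,372)),("pip top",(85,22),(575,230)),("pip blue end",(150,126),(458,300)),("tube top",(177,190),(426,336))): print(n,tri(S,a,D,b))
for p,y in (((.454,.20,.25),90),((.454,.20,.25),-90),((.476,-.262,.1),80),((.476,-.262,.1),-100),((.476,-.262,.1),-10),((.476,-.262,.1),170)):
    print(p,y,np.round(robot.ik(p,[180,0,y]),0))
robot.move_pose([.44,.19,.26],[180,0,-90])
for i,p in enumerate(([.44,.19,.26],[.475,.20,.22])):
    if i: robot.line_to(p,vel=.15)
    C=cal("wrist"); im=robot.grab_frame("wrist"); cv2.imwrite(f"pics/b{i}.png",im); np.save(f"b{i}.npy",np.r_[C[0].ravel(),C[1].ravel(),C[2]])
o=robot.observe();print(o["time"],o["tool_pos"],o["tcp_rot"])
cv2.imwrite("pics/b01.png",cv2.resize(np.hstack([cv2.imread("pics/b0.png"),cv2.imread("pics/b1.png")]),(800,300)))
```

```text
washtop (array([0.51678737, 0.34606246, 0.14447729]), np.float64(0.008670530503724086))
pip top (array([0.27470054, 0.38525121, 0.42901467]), np.float64(0.0012192467376770566))
pip blue end (array([0.30757302, 0.29183006, 0.24542955]), np.float64(0.00670448702190442))
tube top (array([0.31616602, 0.24499449, 0.11303197]), np.float64(0.002396831407997124))
(0.454, 0.2, 0.25) 90 [  9. -12. -12.  90.   0.  99.]
(0.454, 0.2, 0.25) -90 [  9. -12. -12.  90.   0. -81.]
(0.476, -0.262, 0.1) 80 [-43.  -2. -19.  74.   0.  57.]
(0.476, -0.262, 0.1) -100 [ -43.   -2.  -19.   74.    0. -123.]
(0.476, -0.262, 0.1) -10 [-43.  -2. -19.  74.   0. 147.]
(0.476, -0.262, 0.1) 170 [-43.  -2. -19.  74.   0. -33.]
3.125 [0.47478234 0.19993146 0.22066659] [-1.79994975e+02  1.08532415e-03 -9.00043078e+01]
```

View pics/b01.png

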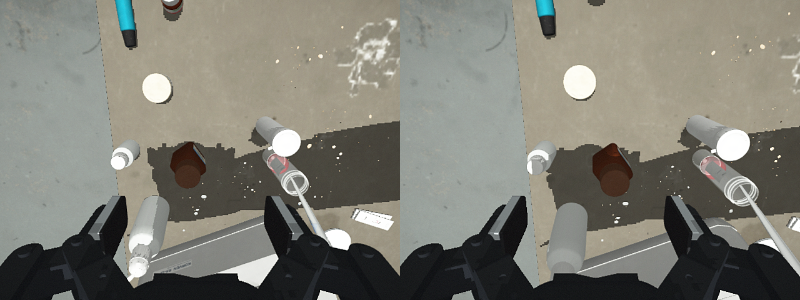

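The wrist pair shows the bottle at about (300,262) in view 0 and (980-640≈340,272) in view 1. It is turned about 45°, and its cap shows below the shoulder. I'll zoom in for its edges.

Run:
```python
import cv2,numpy as np
out=[]
for n,(x,y) in (("b0",(300,265)),("b1",(340,275))):
    im=cv2.imread(f"pics/{n}.png")[y-50:y+50,x-50:x+50]
    im=np.clip(im.astype(float)*2,0,255).astype(np.uint8)
    out.append(cv2.resize(im,(400,400),interpolation=cv2.INTER_CUBIC))
cv2.imwrite("pics/bz.png",np.hstack(out))
```

```text
(no output)
```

View pics/bz.png

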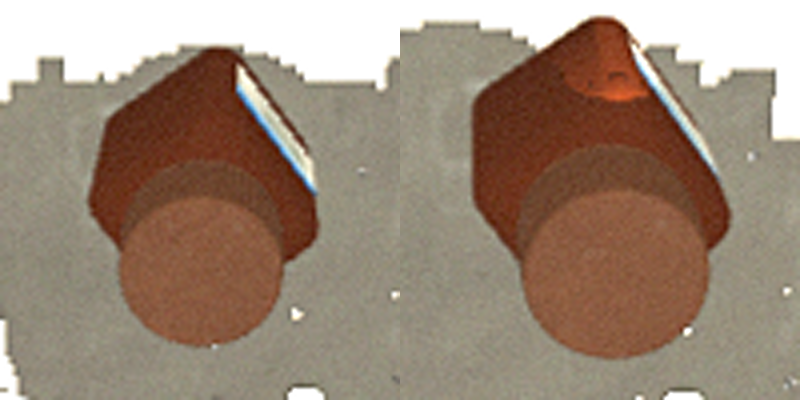

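Zoomed: cap circle centred at about (200,272) left and (615,273) right. The base edges run left (108,122)–(205,52) and right (240,60)–(305,155) in the first crop, with their like in the second.

Run:
```python
from h import *
L=lambda n:(lambda a:(a[:9].reshape(3,3),a[9:18].reshape(3,3),a[18:],None))(np.load(n))
A,B=L("b0.npy"),L("b1.npy")
ua=lambda x,y:(250+x/4-.375,215+y/4-.375); ub=lambda x,y:(290+(x-400)/4-.375,225+y/4-.375)
P,e=tri(A,ua(200,272),B,ub(615,273)); print("cap",P,e)
print("base top corner", tri(A,ua(215,45),B,ub(600,15)), "left corner",tri(A,ua(104,125),B,ub(473,100)))
for C,u,l,r in ((A,ua,((108,122),(205,52)),((240,60),(305,155))),(B,ub,((476,100),(575,25)),((630,38),(715,160)))):
    ln=[]
    for s in (l,r):
        p,q=[onplane(C,u(*k),0)[:2] for k in s]; d=q-p; th=np.degrees(np.arctan2(d[1],d[0]))
        n=np.array([-d[1],d[0]])/np.linalg.norm(d); c=n@(P[:2]-p); ln.append((round(th%90,1),round(abs(c)*1e3,1),np.linalg.norm(d).round(4)))
    print(ln)
```

```text
cap [0.45119071 0.24882435 0.08116691] 0.00021875002508849924
base top corner (array([0.44947202, 0.2208402 , 0.0055435 ]), np.float64(0.0003976952757654567)) left corner (array([0.47875138, 0.24290509, 0.00325445]), np.float64(0.0004967313420444424))
[(np.float64(36.8), np.float64(20.3), np.float64(0.0322)), (np.float64(33.0), np.float64(19.0), np.float64(0.0316))]
[(np.float64(38.8), np.float64(20.7), np.float64(0.0298)), (np.float64(34.7), np.float64(19.3), np.float64(0.0375))]
```

Run:
```python
from h import *
x,y=.4515,.2485
o3=[180,0,-54]
robot.move_pose([x,y,.17],o3)
print(robot.line_to([x,y,.050],vel=.08,guard=8))
o=robot.observe(); print(o["time"],o["tool_pos"],o["ft_force"])
robot.set_gripper(.030)
o=robot.observe(); print(o["gripper_width"],o["gripper_force"],o["ft_force"])
robot.line_to([x,y,.20],vel=.12)
o=robot.observe(); print(o["time"],o["gripper_width"],o["gripper_force"],o["ft_force"])
robot.move_pose([.385,-.25,.25],[180,0,-10])
for i,p in enumerate(([.385,-.25,.25],[.41,-.29,.22])):
    if i: robot.line_to(p,vel=.15)
    C=cal("wrist"); im=robot.grab_frame("wrist"); cv2.imwrite(f"pics/n{i}.png",im); np.save(f"n{i}.npy",np.r_[C[0].ravel(),C[1].ravel(),C[2]])
o=robot.observe();print(o["time"],o["tool_pos"],o["tcp_rot"],o["gripper_width"])
cv2.imwrite("pics/n0v.png",cv2.resize(np.vstack([cv2.imread("pics/n0.png")[:300],cv2.imread("pics/n1.png")[:300]]),(640,600)))
```

```text
False
5.3417 [0.45185436 0.24859667 0.05051013] [ 0.0206385   0.36702489 -0.11225106]
0.04164376510649131 61.84147272258997 [-0.32585465 -0.15266126  4.51498483]
7.2167 0.041943315470778786 61.26453995704651 [-0.03587803 -0.01877742 -0.27697074]
11.5 [ 0.40985002 -0.28954525  0.22050969] [-1.79991738e+02  3.53570011e-03 -9.98382756e+00] 0.04112198385928509
```

View pics/n0v.png

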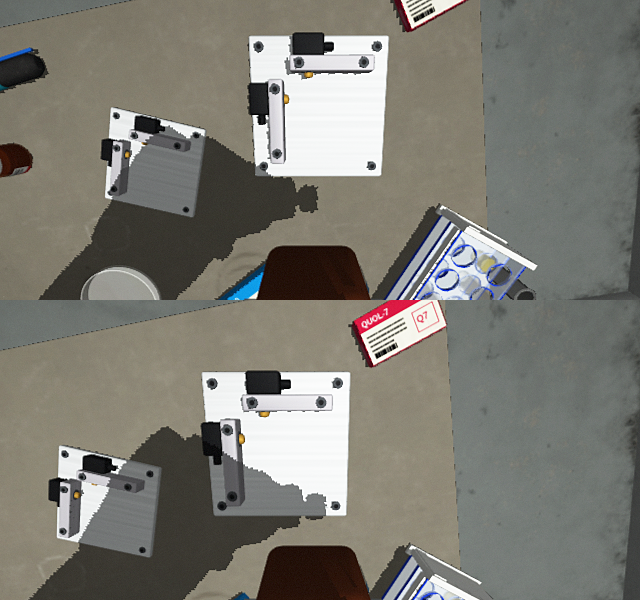

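The nest is at (320,105) in the first view and (278,445-300) in the second. Rail_a is at the top with its pin at (308,74), rail_b at the left with its pin at (286,98). Plate corners are near (248,37), (388,37), (382,175) and (256,176). Next I measure those.

```bash
cat >> h.py <<'E'
L=lambda n:(lambda a:(a[:9].reshape(3,3),a[9:18].reshape(3,3),a[18:],None))(np.load(n))
E
python3 - <<'E'
from h import *
A,B=L("n0.npy"),L("n1.npy")
# order: nest(+,+),(+,-),(-,-),(-,+)
ca=[(248,37),(388,37),(382,175),(256,176)]; cb=[(203,73),(350,73),(349,215),(214,216)]
M=np.array([[1,1],[1,-1],[-1,-1],[-1,1]])*.06
def sub(n,c):
    g=cv2.cvtColor(cv2.imread(n),cv2.COLOR_BGR2GRAY)
    return cv2.cornerSubPix(g,np.float32(c).reshape(-1,1,2),(5,5),(-1,-1),(3,50,.01)).reshape(-1,2)
a,b=sub("pics/n0.png",ca),sub("pics/n1.png",cb); print(a.round(1).tolist(),b.round(1).tolist())
for p,q in zip(a,b): X,e=tri(A,p,B,q); print("tri",X.round(4),e.round(4))
res=[]
for C,u in ((A,a),(B,b)):
    W=np.array([onplane(C,p,.01)[:2] for p in u]); c=W.mean(0); Z=(W-c)@[1,1j]; m=M@[1,1j]
    s=(Z*m.conj()).sum()/(abs(m)**2).sum(); res.append((*c,np.degrees(np.angle(s)),abs(s))); print(np.round(res[-1],4), (abs(Z-s*m)*1e3).round(1))
cx,cy,th=np.mean(res,0)[:3]; np.save("nest.npy",[cx,cy,th]); t=np.radians(th); R=np.array([[np.cos(t),-np.sin(t)],[np.sin(t),np.cos(t)]])
out=[]
for C,n in ((A,"n0"),(B,"n1")):
    im=cv2.imread(f"pics/{n}.png"); o=np.array([235,20] if n=="n0" else [190,55])
    im=cv2.resize(im[o[1]:o[1]+100,o[0]:o[0]+100],(400,400),interpolation=cv2.INTER_CUBIC)
    P=lambda x,y,z:tuple(int(k) for k in (proj(C,[*(R@[x,y]+[cx,cy]),z])-o+.5)*4)
    for z,col in ((.035,(0,0,255)),(.01,(0,160,0))):
        cv2.line(im,P(.03,-.045,z),P(.03,.024,z),col,1); cv2.line(im,P(-.045,.03,z),P(.024,.03,z),col,1)
    out.append(im)
cv2.imwrite("pics/nz.png",np.hstack(out))
E
```

```text
[[248.8000030517578, 35.79999923706055], [388.1000061035156, 35.599998474121094], [380.5, 174.89999389648438], [254.60000610351562, 175.10000610351562]] [[201.60000610351562, 71.9000015258789], [349.3999938964844, 71.80000305175781], [345.6000061035156, 214.8000030517578], [213.8000030517578, 214.8000030517578]]
tri [ 0.5337 -0.2208  0.0068] 0.0003
tri [ 0.5132 -0.3378  0.0069] 0.0
tri [ 0.3965 -0.3173  0.0082] 0.0
tri [ 0.4164 -0.1992  0.0044] 0.0004
[ 0.465  -0.2689 -9.9924  0.983 ] [0.3 0.  0.4 0.5]
[ 0.4652 -0.2693 -9.9642  0.9819] [0.  0.1 0.1 0.1]
```

View pics/nz.png

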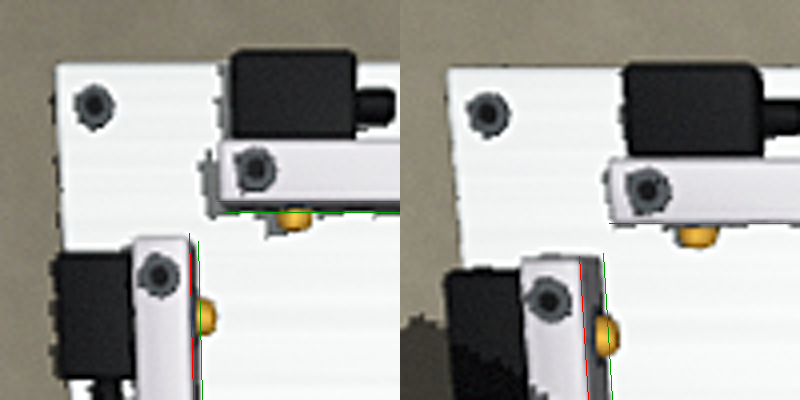

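The overlay agrees with the rail faces and pins, so the nest is at (0.465, −0.269) with yaw −10°. Next: lower the bottle short of the pins, guarded.

```bash
cat >> h.py <<'E'
try:
    cx,cy,th=np.load("nest.npy"); t=np.radians(th); RN=np.array([[np.cos(t),-np.sin(t)],[np.sin(t),np.cos(t)]])
except OSError: pass
def W(x,y,z): return [*(RN@[x,y]+[cx,cy]),z]
def st(msg=""):
    o=robot.observe(); p=RN.T@(o["tool_pos"][:2]-[cx,cy]); f=RN.T@o["ft_force"][:2]
    print(msg,round(o["time"],2),"nest mm",(p*1e3).round(2),"z",(o["tool_pos"][2]*1e3).round(2),"F",f.round(1),o["ft_force"][2].round(1),"M",o["torque"].round(2),"w",o["gripper_width"].round(4),"rot",o["tcp_rot"].round(2)); return o
E
python3 - <<'E'
from h import *
robot.line_to(W(-.004,-.004,.20),vel=.15,rotation=[180,0,th])
robot.line_to(W(-.004,-.004,.085),vel=.1,guard=15)
robot.pause(.3); st("above")
print(robot.line_to(W(-.004,-.004,.055),vel=.015,guard=3)); st("floor")
robot.pause(.3); st("settled")
C=cal("wrist"); cv2.imwrite("pics/f.png",robot.grab_frame("wrist"))
im=np.hstack([cv2.imread("pics/f.png"),robot.grab_frame("scene")]); cv2.imwrite("pics/fz.png",np.vstack([np.hstack([cv2.resize(im[60:480,100:520],(400,400)),cv2.resize(im[250:380,640+345:640+475],(400,400))])]))
E
```

```text
Traceback (most recent call last):
  File "h.py", line 24, in st
    print(msg,round(o["time"],2),"nest mm",(p*1e3).round(2),"z",(o["tool_pos"][2]*1e3).round(2),"F",f.round(1),o["ft_force"][2].round(1),"M",o["torque"].round(2),"w",o["gripper_width"].round(4),"rot",o["tcp_rot"].round(2)); return o
                                                                                                                                                                      ^^^^^^^^^^^^^^^^^^^^^^^^
AttributeError: 'float' object has no attribute 'round'
```

```bash
sed -i 's/o\["gripper_width"\].round(4)/round(o["gripper_width"],4)/' h.py
python3 - <<'E'
from h import *
st("above")
print(robot.line_to(W(-.004,-.004,.055),vel=.015,guard=3)); st("floor")
robot.pause(.3); st("settled")
C=cal("wrist"); cv2.imwrite("pics/f.png",robot.grab_frame("wrist"))
im=np.hstack([cv2.imread("pics/f.png"),robot.grab_frame("scene")]); cv2.imwrite("pics/fz.png",np.vstack([np.hstack([cv2.resize(im[60:480,100:520],(400,400)),cv2.resize(im[250:380,640+345:640+475],(400,400))])]))
E
```

```text
above 13.63 nest mm [-3.86 -4.09] z 85.29 F [-0.2 -0.2] 0.0 M [-0.04 -0.01 -0.02] w 0.0416 rot [ 1.7998e+02 -2.0000e-02 -9.9800e+00]
True
floor 15.1 nest mm [-3.98 -4.03] z 60.46 F [-0.6 -0.2] 4.2 M [0.05 0.01 0.01] w 0.0418 rot [180.     0.    -9.98]
settled 15.4 nest mm [-3.94 -4.06] z 60.5 F [-0.8 -1.1] 5.5 M [0.09 0.03 0.  ] w 0.0417 rot [180.    -0.    -9.98]
```

View pics/fz.png

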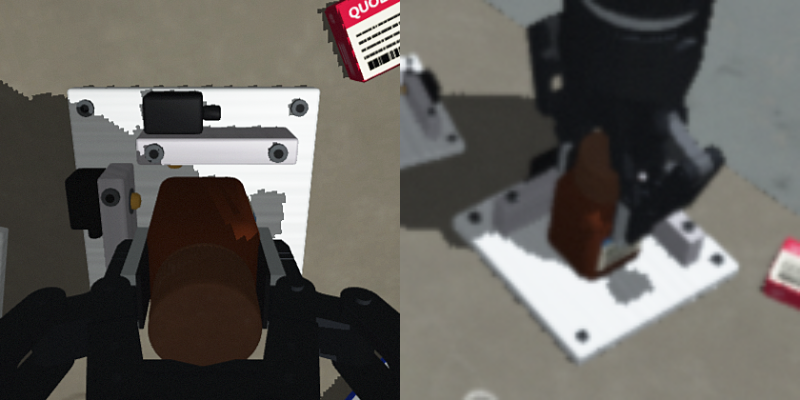

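The bottle stands upright on the nest floor (TCP z 60.5 mm, 5 N down), 12 mm short of each rail and clear of both pins. Now the gentle press.

Run:
```python
from h import *
z=.0604
robot.line_to(W(.001,.001,z),vel=.03,guard=6); robot.pause(.2); st("near")
print(robot.line_to(W(.001,.013,z),vel=.008,guard=7)); st("y hit"); robot.pause(.2); o=st("y")
p=RN.T@(o["tool_pos"][:2]-[cx,cy])
print(robot.line_to(W(.013,p[1],z),vel=.008,guard=7)); st("x hit"); robot.pause(.2); st("x")
```

```text
near 16.09 nest mm [1.14 1.05] z 60.49 F [-0.1  0.4] 2.6 M [ 0.23 -0.31  0.01] w 0.0416 rot [-1.7994e+02  6.0000e-02 -9.9700e+00]
True
y hit 17.07 nest mm [1.01 8.09] z 60.54 F [-0.1 -1.3] 2.3 M [-0.54  0.14  0.03] w 0.0421 rot [ 1.7993e+02  9.0000e-02 -1.0000e+01]
y 17.27 nest mm [1.01 7.79] z 60.56 F [ 0.  -2.1] 1.7 M [-0.51  0.19  0.01] w 0.0415 rot [ 1.7992e+02  8.0000e-02 -1.0020e+01]
True
x hit 18.25 nest mm [8.53 7.53] z 60.56 F [-0.7  0.3] 4.4 M [-0.04  0.16 -0.02] w 0.0417 rot [179.87   0.18 -10.03]
x 18.45 nest mm [8.38 7.38] z 60.54 F [ 0.4 -0.8] 4.5 M [0.05 0.13 0.01] w 0.0418 rot [179.85   0.18 -10.05]
```

Run:
```python
from h import *
z=.0604
f=lambda:np.mean([np.r_[RN.T@robot.observe()["ft_force"][:2]] for _ in range(1)],0)
st()
for y in (.0085,.009,.0095,.010,.0105):
    g=robot.line_to(W(.0085,y,z),vel=.005,guard=10); robot.pause(.15); o=st(f"y{y} {g}")
    if g or (RN.T@o["ft_force"][:2])[1]<-8: break
cv2.imwrite("pics/g.png",robot.grab_frame("wrist")[160:400,150:470])
cv2.imwrite("pics/gz.png",cv2.resize(cv2.imread("pics/g.png"),(800,600),interpolation=cv2.INTER_CUBIC))
```

```text
18.45 nest mm [8.38 7.38] z 60.54 F [ 0.4 -0.8] 4.5 M [0.05 0.13 0.01] w 0.0418 rot [179.85   0.18 -10.05]
y0.0085 False 19.03 nest mm [8.49 7.73] z 60.61 F [-2.1 -5.5] 3.1 M [-0.99  0.69  0.  ] w 0.0414 rot [179.74   0.23 -10.1 ]
y0.009 False 19.43 nest mm [8.48 8.16] z 60.63 F [-2.4 -5.4] 3.7 M [-1.19  0.77 -0.02] w 0.0418 rot [179.73   0.23 -10.1 ]
y0.0095 False 19.83 nest mm [8.46 8.58] z 60.6 F [-2.1 -5.6] 4.1 M [-1.23  0.74 -0.09] w 0.041 rot [179.73   0.24 -10.1 ]
y0.01 False 20.23 nest mm [8.5  8.69] z 60.64 F [-3.2 -7.6] 3.1 M [-1.76  0.86 -0.06] w 0.0417 rot [179.68   0.24 -10.11]
y0.0105 False 20.63 nest mm [8.5  8.73] z 60.65 F [ -2.9 -10.1] 1.0 M [-2.17  0.96  0.  ] w 0.0417 rot [179.63   0.24 -10.13]
```

View pics/gz.png

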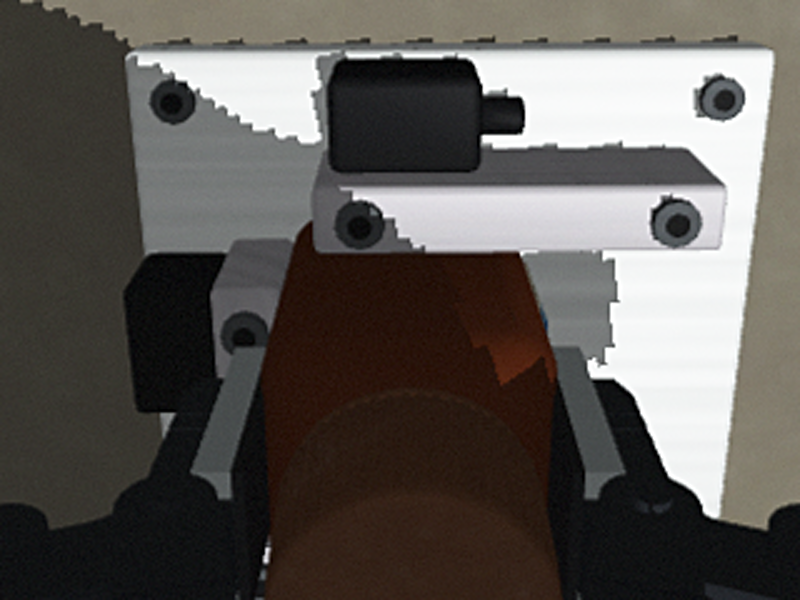

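y has stopped at the rail (8.73 mm at 10 N). In the picture the bottle is close behind rail_a's top edge, but x carries only 3 N, which is the pin. I'll step on in x.

Run:
```python
from h import *
z=.0604
for i in range(12):
    x=.009+.0005*i
    g=robot.line_to(W(x,.0105,z),vel=.005,guard=10); robot.pause(.15); o=st(f"x{x:.4f} {g}")
    if g or (RN.T@o["ft_force"][:2])[0]<-9: break
```

```text
x0.0090 False 21.08 nest mm [8.63 8.77] z 60.66 F [-4.7 -9.3] 3.8 M [-2.09  1.43  0.05] w 0.0414 rot [179.62   0.29 -10.13]
x0.0095 False 21.48 nest mm [8.77 8.75] z 60.7 F [-6.9 -9.6] 5.2 M [-1.98  1.94  0.11] w 0.0412 rot [179.62   0.34 -10.13]
x0.0100 False 21.88 nest mm [9.04 8.78] z 60.69 F [-8.4 -9.3] 6.7 M [-1.89  2.28  0.04] w 0.0415 rot [179.62   0.37 -10.13]
x0.0105 False 22.28 nest mm [9.4  8.77] z 60.69 F [-10.3  -9.8] 6.9 M [-1.89  2.43  0.12] w 0.0414 rot [179.62   0.38 -10.13]
```

Run:
```python
from h import *
st()
robot.pause(.2); im=robot.grab_frame("wrist"); cv2.imwrite("pics/k.png",im)
cv2.imwrite("pics/k_scene.png",robot.grab_frame("scene")); cv2.imwrite("pics/k_side.png",robot.grab_frame("side"))
f=cv2.imread("pics/f.png")
# cap-top: edge rows of brown vs. dark/white along columns near the cap: use phase correlation on sharp regions
def pc(a,b,r):
    y0,y1,x0,x1=r; g=[cv2.cvtColor(np.clip(i.astype(float)*3,0,255).astype(np.uint8),cv2.COLOR_BGR2GRAY)[y0:y1,x0:x1].astype(np.float32) for i in (a,b)]
    return cv2.phaseCorrelate(g[0],g[1],cv2.createHanningWindow((x1-x0,y1-y0),cv2.CV_32F))
for n,r in (("shoulder/neck arc",(300,345,265,365)),("cap",(320,450,255,375)),("fingers L",(310,470,190,250)),("fingers R",(310,470,385,440)),("label",(250,320,320,375))): print(n,np.round(np.r_[pc(f,im,r)[0],pc(f,im,r)[1]],2))
```

```text
22.28 nest mm [9.4  8.77] z 60.69 F [-10.3  -9.8] 6.9 M [-1.89  2.43  0.12] w 0.0414 rot [179.62   0.38 -10.13]
shoulder/neck arc [-0.04  0.18  0.94]
cap [0.13 0.39 0.96]
fingers L [-0.16 -0.17  0.8 ]
fingers R [0.12 0.22 1.01]
label [-0.31 -1.05  0.53]
```

Run:
```python
from h import *
from scipy.ndimage import gaussian_filter1d as G
f=cv2.imread("pics/f.png");k=cv2.imread("pics/k.png");g=np.zeros_like(f);g[160:400,150:470]=cv2.imread("pics/g.png")
for n,im in (("f",f),("g",g),("k",k)):
    for c0 in (295,310,325):
        p=G(im[:,c0:c0+10,2].astype(float).mean(1),1.2); d=np.gradient(p)
        s=[]
        for r in range(225,470):
            if abs(d[r])>.8 and abs(d[r])>=abs(d[r-1]) and abs(d[r])>abs(d[r+1]):
                a,b,c=np.abs(d[r-1:r+2]); s.append((round(r+.5*(a-c)/(a-2*b+c),2),round(float(d[r]),1)))
        print(n,c0,s)
out=[cv2.resize(np.clip(i[230:450,230:400].astype(float)*2.2,0,255).astype(np.uint8),(400,518),interpolation=cv2.INTER_CUBIC) for i in (f,k)]
cv2.imwrite("pics/fk.png",np.hstack(out))
```

```text
f 295 [(np.float64(226.8), -1.6), (np.float64(232.94), -18.0), (np.float64(238.01), -6.1), (np.float64(245.23), -24.0), (np.float64(316.59), 1.0), (np.float64(320.38), -1.5), (np.float64(358.21), 1.8), (np.float64(441.41), -8.8)]
f 310 [(np.float64(226.5), -1.5), (np.float64(228.71), -2.0), (np.float64(232.57), 14.8), (np.float64(245.07), -61.2), (np.float64(314.88), 1.4), (np.float64(318.24), -1.7), (np.float64(352.86), 0.9), (np.float64(357.15), 2.5), (np.float64(361.48), -0.8), (np.float64(443.68), -9.3)]
f 325 [(np.float64(228.63), -2.3), (np.float64(232.56), 14.9), (np.float64(245.37), -56.6), (np.float64(316.76), 0.8), (np.float64(320.29), -1.4), (np.float64(358.25), 2.1), (np.float64(440.6), -8.9)]
g 295 [(np.float64(225.02), -1.1), (np.float64(228.8), 16.9), (np.float64(234.69), 32.7), (np.float64(240.75), -29.6), (np.float64(246.2), -16.5), (np.float64(257.05), 7.6), (np.float64(261.04), -14.4), (np.float64(316.72), 0.9), (np.float64(320.28), -1.6), (np.float64(358.62), 2.0), (np.float64(399.47), -14.8)]
g 310 [(np.float64(224.94), -1.5), (np.float64(228.8), 17.1), (np.float
[... 798 characters left out ...]
357.95), 2.3), (np.float64(441.41), -9.3)]
k 310 [(np.float64(226.85), -1.2), (np.float64(230.81), 17.1), (np.float64(236.6), 32.1), (np.float64(243.44), -1.4), (np.float64(246.02), -1.3), (np.float64(253.14), -16.8), (np.float64(255.79), -19.0), (np.float64(262.27), -15.6), (np.float64(314.85), 1.7), (np.float64(318.14), -2.0), (np.float64(356.53), 2.3), (np.float64(443.7), -10.0)]
k 325 [(np.float64(226.85), -1.2), (np.float64(230.65), 15.6), (np.float64(236.52), 32.2), (np.float64(243.46), -1.3), (np.float64(248.49), -1.5), (np.float64(251.82), -1.2), (np.float64(256.25), -1.7), (np.float64(262.09), -48.1), (np.float64(320.21), -1.4), (np.float64(357.66), 2.0), (np.float64(440.64), -9.1)]
```

View pics/fk.png

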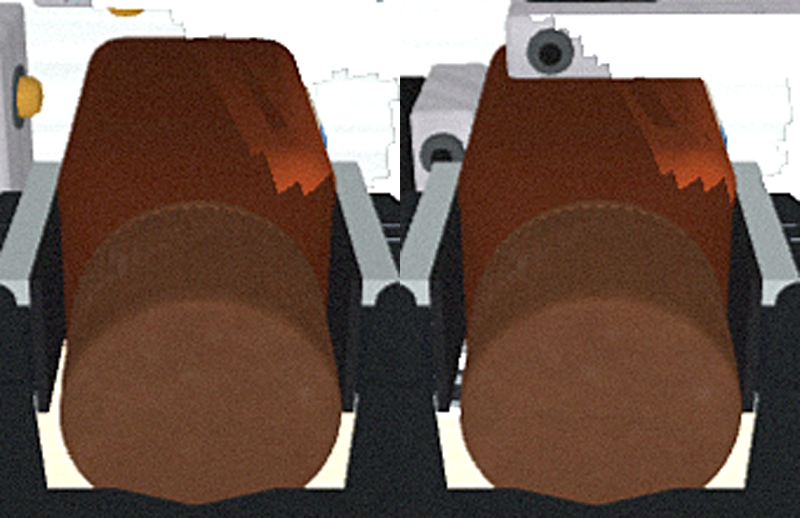

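The last picture shows the bottle unmoved in the grip before and after pressing (cap rim at row 358 in both), with its front now under rail_a's edge. I'll compute the remaining gap from the current camera pose.

Run:
```python
from h import *
C=cal("wrist")
def nx(u,v,z,dz=0):
    p=onplane(C,(u,v),z+dz); return (RN.T@(p[:2]-[cx,cy])*1e3).round(2)
for dz in (0,-.003):
    for u in (315,330): print(dz,"base front",nx(u,245.2,.0105,dz),"rail a top edge",nx(u,262.1,.035,dz))
print(proj(C,W(.03,.0,.035)),proj(C,W(.03,0,.01)),proj(C,W(.0,.03,.035)))
st()
```

```text
0 base front [29.65  7.15] rail a top edge [31.09  7.46]
0 base front [ 2.961e+01 -2.000e-02] rail a top edge [31.06  1.22]
-0.003 base front [28.55  7.11] rail a top edge [29.85  7.42]
-0.003 base front [28.51 -0.18] rail a top edge [29.81  1.05]
[332.89162953 264.43024128] [329.92615709 244.0716471 ] [264.02496366 327.49162261]
 22.63 nest mm [9.41 8.78] z 60.69 F [ -9.  -10.3] 7.3 M [-1.86  2.46  0.13] w 0.0413 rot [179.62   0.38 -10.13]
```

Run:
```python
from h import *
F=lambda o:RN.T@o["ft_force"][:2]
r=[180.2,-.3,th]
robot.line_to(W(.0105,.0090,.0603),vel=.005,rotation=r); robot.pause(.15); st("ease y")
for i in range(10):
    x=.011+.0005*i
    g=robot.line_to(W(x,.0090,.0603),vel=.005,guard=10,rotation=r); robot.pause(.15); o=st(f"x{x:.4f} {g}")
    if g or F(o)[0]<-12: break
```

```text
ease y 23.23 nest mm [9.21 8.28] z 60.53 F [-10.8  -5.2] 10.1 M [-0.73  2.43  0.06] w 0.0415 rot [-1.799e+02 -1.300e-01 -1.002e+01]
x0.0110 False 23.63 nest mm [9.23 8.29] z 60.51 F [-12.9  -4.5] 12.0 M [-0.61  3.    0.07] w 0.0416 rot [-1.799e+02 -6.000e-02 -1.003e+01]
```

x now shows the hard stop (no motion per step, +2 N) with the bottle upright. Next: ease the downward force and close y.

Run:
```python
from h import *
F=lambda o:RN.T@o["ft_force"][:2]
r=[180.35,-.25,th+.1]; z=.0600+.0008
for i in range(8):
    y=.0095+.0005*i
    g=robot.line_to(W(.0112,y,z),vel=.005,guard=10,rotation=r); robot.pause(.15); o=st(f"y{y:.4f} {g}")
    if g or F(o)[1]<-12: break
for x in (.0116,.0120):
    if F(o)[0]<-14: break
    robot.line_to(W(x,y,z),vel=.005,guard=10,rotation=r); robot.pause(.15); o=st(f"x{x}")
```

```text
y0.0095 False 24.08 nest mm [9.3  8.32] z 60.55 F [-12.   -9.2] 6.2 M [-1.5   2.92  0.06] w 0.0416 rot [-1.798e+02  1.000e-02 -9.950e+00]
y0.0100 False 24.48 nest mm [9.28 8.38] z 60.55 F [-11.9 -10.9] 6.2 M [-1.94  2.98  0.08] w 0.0415 rot [-1.7985e+02  2.0000e-02 -9.9700e+00]
y0.0105 False 24.88 nest mm [9.29 8.48] z 60.55 F [-11.2 -12.1] 5.8 M [-2.3   3.2   0.06] w 0.0415 rot [-1.799e+02  2.000e-02 -9.990e+00]
x0.0116 25.28 nest mm [9.34 8.47] z 60.58 F [-13.7 -12.8] 7.8 M [-2.29  3.65  0.11] w 0.0412 rot [-1.799e+02  6.000e-02 -9.990e+00]
x0.012 25.68 nest mm [9.39 8.44] z 60.57 F [-16.  -12.6] 8.5 M [-2.2   4.02  0.11] w 0.0416 rot [-1.799e+02  1.100e-01 -1.000e+01]
```

Run:
```python
from h import *
robot.pause(.6); st("hold"); print(robot.job_done())
```

```text
hold 26.28 nest mm [9.36 8.47] z 60.55 F [-17.4 -11.6] 8.8 M [-2.27  4.06  0.1 ] w 0.0416 rot [-1.799e+02  1.200e-01 -1.000e+01]
the job is handed in; nothing more can be done
None
```

I handed the job in at 26.3 s with the square bottle still gripped and upright on the nest floor, pressed against both rails at about 17 N and 12 N; pin travel can't be read, so "fully home" rests on the hard stops felt in both directions.

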